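Hang the small glazed picture on the display rail at the tape mark

ROBOT

A 6-joint arm with a two-finger parallel gripper is mounted at the origin on the work surface. World frame = base frame: x ahead of the robot, y to its left, z up, the work surface at z = 0. Lengths are in m, angles in rad, forces in N, time in s.
With the tool pointing down it reaches from about 0.275 to 1 m from the base axis. Payload 8.4 kg.
Tool frame: the origin (TCP) lies on the centre line of the jaws, within the pads' length; the fingertips stand 14 mm ahead of it and the grasp point (between the pads) lies 5 mm behind it (robot.tips_ahead is the z of the fingertips in the tool frame, in m); z points along the fingers, y is the line along which they close (so a half turn about z gives the same grasp; the last joint's range is limited). The gripper opens to 85 mm and grips with 20 to 120 N. Pads are 22 mm wide; open, the fingers measure 114 mm over their backs; the gripper's body (76 mm by 85 mm) begins 54 mm behind the grasp point. The pads swing forward as they close: fully open they stand 13 mm farther back than shut.
Start: joints at [1.128, 0.353, 1.633, -0, 1.155, -0.002], TCP at [0.267, 0.565, 0.245] pointing down, gripper open.
Joint ranges: [-2.63, 2.63], [-0.92, 2.1], [0.06, 2.66], [-1.3, 4.44], [0, 2.69], [-3.02, 3.02]. Speed limits (rad/s): [2.22, 2.22, 2.79, 3.14, 3.14, 3.14].

INTERFACE

Orientations are given as a rotation vector (axis times angle).
In Python, from cell import robot gives the robot as it stands. The module is installed in compiled form; this text tells all that it offers.
- The arm moves only by the tool apply_moves, never from a script. Its argument "commands" is a list of rows, each a list of 2 entries, a list of its own where there are three numbers: the shift along the world's x, y, z in units of 40 mm (1.0 is 40 mm), then the turn about the world's z in units of 6 degrees (1.0 is 6 degrees). In form: [[[dx, dy, dz], yaw], ...]. A call has 1 to 20 rows; each row shifts and turns the commanded pose from where the row before left it; what a row does not reach is not made up. A row lasts 1/12 s, in which the tool goes at most 41.7 mm and 7.16 degrees, less where a joint would pass 70% of its speed; a pose out of reach is approached as far as the arm can. A call is refused whole if a number of a shift passes 1 or a number of a turn 1, either way. A call with a gripper value outside its range is refused whole. "gripper" is the finger opening in mm, from 0 to 85.4, set as the call begins (left out, the last holds). The fingers move at their own pace and stop on an object; "force" is the grip in N (left out, the last holds). Time passes only in rows, so rows that do not move let the fingers close. It gives the time, the measured TCP pose, the force, the opening and the grip force at its end, in the units of the state.
- robot.read_state(): the state, without advancing time (a new reading comes with each control period).
- robot.capture(name): name is "side" or "top"; returns the picture (420x560x3 uint8, red, green, blue); there is no depth.
- robot.camera_params(name): a dict with "intrinsics" (3x3 intrinsics, pixels), "R" (3x3) and "t" (3): a world point X has camera coordinates R X + t. Camera axes: x right, y down, z forward; pixel columns grow to the right and rows downward; lengths in m; the calibration is good to about 2 mm. A picture is of the moment at which its call begins. camera_params takes no time and is no camera call.
- robot.finish_job(): hands the job in; it is judged then, once.
Trained networks look in the newest picture that a camera, given by its name, has taken for a name from the list of things; names that differ only in an ending like _2 or _b are one class to them, and where a whole thing is asked for, a point or a joint stands for the part that bears it (a point fixed in the world has none). Each returns a list of dicts, best first, with "conf" (0 to 1); they miss things now and then, are a little off and sometimes report something else, mostly with a low value. They report only what shows in the picture. A call takes as long as a camera call. They do not tell look-alikes from the thing itself.
- robot.boxes_of(camera, target): "bbox" ([left, top, right, bottom] in pixels, round what is visible of it).
- robot.silhouettes(camera, target): "pixels" (420x560 bool, what is visible of it) and "bbox" ([left, top, right, bottom] in pixels, round what is visible of it).
- robot.landmark_of(camera, target): "xy" ([column, row] in pixels: a listed point, or the origin of a listed thing).
The state is a dict: "time_s": time; "joints": joint angles; "qvel": joint speeds; "tau": joint torques, N m; "ee_pos": TCP position; "ee_rot": TCP orientation; "ft_force": force on the tool from outside, world axes, zero at the start; "moment": the same for the moment, N m; "grip_width": finger opening in m; "grip_force": force on a finger pad.
Only numpy, scipy, OpenCV 4.12 (cv2) and the standard library are available. Lean on these libraries where they do the work, as an engineer would, in place of code of your own. Each camera call takes 0.05 s, during which the arm holds its last target. There are 200 camera calls.

TASK

Take the small gilt picture from its wooden block by its edges, nothing touching the glass, and hook it over the top rod of the brass display rail at the rail's empty end, at least 10 cm short of the blue tape, glass facing away from the robot like the other picture's. Keeping it hooked, slide it along the rod until its hook is centred on the tape, and leave it hanging there straight and still. Do not bump the other picture, and leave everything else where it is.

Things in the scene. Friction and masses are not known exactly. Their poses are not given: they have to be found in the camera images.
- picture: Picture to hang (loose, about 0.11 kg): gilt frame, pale art with mustard strokes. Upright slab 8 mm thick (x), 66 wide (y), 96 tall (z); origin at the centre of its underside, +x out of the glass. The glass stands 0.75 mm proud of the +x face, 5 mm inside the side and top edges, from 18 mm up; the side edges are bare. It starts with its lowest 15 mm in the block's groove.
- picture_hook (a point): Point in the brass hook on the picture's back where the rod's axis lies when it hangs home: x = -24 mm, y = 0, z = 101 mm in the picture's frame. The hook, 30 mm wide, is a strap up the slab's back to x = -6 mm, a flat roof (underside z = 105, top 107) back to x = -30 mm and a lip; its mouth, 22 mm wide in x, opens straight down.
- picture_lip (a point): Lower end of the hook's lip, x = -33 mm, z = 84 mm in the picture's frame. The lip (2 mm thick, inner face x = -28 mm) goes straight down to z = 93 mm, then flares away from the slab to this end. It passes down behind the rod; aim the rod 1 to 4 mm inside the lip, or the slab's foot may catch on the stand's lower rod.
- block: Light wooden picture block, fixed, 60 mm (x) x 110 mm (y) x 25 mm high, with a groove 11 mm wide and 15 mm deep along its y axis from end to end; the picture stands in it, parallel to it. Origin at the centre of its underside.
- stand: Brass display rail, fixed. Origin at the centre of the underside of its walnut plinth, 120 (x) x 600 (y) x 18 mm. 14 mm posts at y = +-260 mm, ball tops to z = 202 mm. Pictures hang on the +x side (away from the robot), glass to +x, the slab's middle 24 mm in front of the top rod; their backs rest on a lower 8 mm rod, axis x = 9, z = 111 mm, along y, so they lean back 5 degrees.
- rail_mid (a point): Middle of the top rod, a fixed horizontal round brass bar 8 mm in diameter along the stand's y axis from post to post (520 mm). This point is on its axis, x = 0, y = 0, z = 190 mm in the stand's frame.
- mark: The mark: blue masking tape 14 mm wide round the top rod, with a 24 mm flag below it and a strip of the same tape across the plinth right underneath. Looks only, nothing to bump into. Origin on the rod's axis in the middle of the tape; axes as the stand's. The rail's empty end is towards +y of it, the other picture towards -y.
- hung: The other picture, dark frame with green art, the same in size, hook and axes as the picture to hang; it already hangs loose on the rod 125 to 140 mm to the -y side of the mark. Leave it.
- tape: Roll of blue masking tape lying flat, 96 mm across, 25 mm high. Origin at the centre of its underside. Leave it.
- dish: White ceramic key dish, 90 mm across, 35 mm high. Origin at the centre of its underside. Leave it.
Things that resemble listed ones, but are neither listed nor needed, are in the scene too. What is meant by the picture is not red or turquoise, and is the larger of those in its own colour.

How it is judged:
On the way, in this order (a step that is already met when the one before it is completed fails the run):
1. the picture is hooked over the top rod towards the empty end, at least 8 cm from the middle of the tape (x of picture_hook in the frame of mark between -0.016 and 0.005 m and z of picture_hook in the frame of mark between -0.006 and 0.007 m and y of picture_hook in the frame of mark above 0.08 m), for 0.2 s.
2. still hooked over the rod, it passes along it, 2 to 6 cm from the tape (x of picture_hook in the frame of mark between -0.016 and 0.005 m and z of picture_hook in the frame of mark between -0.006 and 0.007 m and y of picture_hook in the frame of mark between 0.02 and 0.06 m), for 0.05 s.
At the end, for the whole second after the job is handed in: The picture hangs by its hook on the top rod, glass away from the robot, hook within 10 mm of the tape's middle along the rod, within 0.2 rad of plumb and 0.15 rad of parallel to the rod, at rest; the other picture still hangs, and the roll and dish stand, where they were (x of picture_hook in the frame of mark between -0.016 and 0.005 m and z of picture_hook in the frame of mark between -0.006 and 0.006 m and y of picture_hook in the frame of mark between -0.01 and 0.01 m and x of picture in the frame of mark above 0.005 m and angle between picture's own z axis and vertical below 0.2 rad and angle between the y axis of picture and the y axis of stand, either way round below 0.15 rad and contact force between picture and stand above 0.3 N and linear speed of picture below 0.02 m/s and angular speed of picture below 0.3 rad/s); the robot touches nothing.
It fails at once if something touches the glass of the picture (contact force between picture_c0 and anything else above 0.3 N).
It fails at once if the picture or the robot bumps the other picture (contact force between any of picture, the fingers, the arm and hung above 0.3 N or distance of hung from where it was at the start of the episode above 0.02 m).
It fails at once if the tape roll or the dish is shifted by more than 3 cm (distance of any of tape, dish from where it was at the start of the episode above 0.03 m).
It also fails if it takes over 51 s, if anything falls off the work surface, if the arm or the gripper's body presses on something with over 40 N, if the wrist force passes 120 N, or if a joint passes its speed limit or range.

## Working session

There is one attempt and no reset: what is moved stays moved. The work goes in short steps, Python scripts to look and compute and a tool call to move; the robot and the scene stay as the last step left them, time stands still between calls to the robot, and variables do not carry over. Pictures are saved under pics/ and viewed, at most 10 in all, crops included, and the job is handed in when it is done.

Besides the shell and the picture viewer there is one more tool, called after "Call:" by a JSON object that holds its "name" and its "arguments", one argument or row to a line. apply_moves: Moves the arm, as the interface text tells. Its arguments: {"type":"object","properties":{"commands":{"type":"array","items":{"type":"array"}},"gripper":{"type":"number"},"force":{"type":"number"}},"required":["commands"]}

```bash
mkdir -p pics; python3 - <<'E'
from cell import robot
import cv2
for c in("side","top"):
    im=robot.capture(c); cv2.imwrite(f"pics/{c}0.png",im[:,:,::-1])
    p=robot.camera_params(c); print(c,p["intrinsics"].tolist(),p["R"].round(4).tolist(),p["t"].round(4).tolist())
    for t in("picture","picture_hook","picture_lip","block","stand","rail_mid","mark","hung","tape","dish"):
        print(t,[(round(d["conf"],2),[round(float(v),1) for v in d["xy"]]) for d in robot.landmark_of(c,t)][:4],[(round(d["conf"],2),[int(v) for v in d["bbox"]]) for d in robot.boxes_of(c,t)][:4])
print(robot.read_state())
E
```

```text
side [[468.0808456222095, 0.0, 275.21786133765096], [0.0, 468.0808456222095, 207.9390148719234], [0.0, 0.0, 1.0]] [[0.9923, -0.1238, 0.0094], [-0.0599, -0.544, -0.8369], [0.1088, 0.8299, -0.5472]] [-0.4408, 0.1573, 1.2376]
picture [(0.76, [254.1, 193.7]), (0.64, [211.9, 194.3]), (0.48, [255.8, 180.9]), (0.44, [258.5, 216.3])] [(0.67, [251, 192, 264, 220]), (0.64, [251, 162, 260, 178]), (0.63, [242, 161, 252, 197]), (0.62, [202, 160, 220, 195])]
picture_hook [(0.83, [205.2, 161.7]), (0.73, [256.3, 159.3]), (0.49, [244.6, 164.7]), (0.48, [251.7, 197.0])] [(0.7, [203, 162, 222, 196]), (0.65, [251, 196, 262, 217]), (0.62, [250, 159, 261, 181]), (0.52, [241, 158, 255, 194])]
picture_lip [(0.96, [200.3, 164.6]), (0.67, [242.6, 169.8]), (0.67, [251.7, 201.8]), (0.55, [255.8, 161.5])] [(0.91, [200, 157, 220, 194]), (0.67, [251, 192, 264, 221]), (0.61, [250, 154, 259, 178]), (0.55, [245, 159, 253, 196])]
block [(0.72, [247.7, 198.6])] []
stand [(0.97, [330.1, 287.3])] [(0.89, [303, 168, 375, 386])]
rail_mid [(0.84, [336.6, 224.1])] [(0.86, [302, 165, 372, 388])]
mark [] [(0.58, [307, 231, 347
[... 1575 characters left out ...]
2])] [(0.66, [169, 133, 205, 166])]
{'time_s': 2.1, 'joints': array([ 1.12757889e+00,  3.53007435e-01,  1.63341000e+00, -1.09047317e-05,
        1.15515755e+00, -2.40573719e-03]), 'qvel': array([ 0.00103809,  0.00018862,  0.00014736,  0.00036393, -0.00183646,
        0.00103615]), 'tau': array([-9.31375034e-04, -6.05159068e+01, -3.42432761e+01, -7.47609147e-05,
        1.22212907e-03, -4.62067931e-07]), 'ee_pos': array([0.26668164, 0.56525978, 0.24527204]), 'ee_rot': array([6.86823082e-01, 3.06558197e+00, 2.36112395e-05]), 'ft_force': array([-0.42600132,  0.52004609, -0.27305465]), 'moment': array([-0.0166078 ,  0.00914374, -0.03587534]), 'grip_force': 0.0, 'grip_width': 0.08577233199839875}
```

```bash
python3 - <<'E'
import cv2
a=cv2.imread("pics/top0.png");b=cv2.imread("pics/side0.png")
cv2.imwrite("pics/topc.png",cv2.resize(a[120:320,90:260],None,fx=3,fy=3,interpolation=2)) 
cv2.imwrite("pics/sidec.png",cv2.resize(b[140:240,180:320],None,fx=5.6,fy=5.6,interpolation=2))
E
```

```text
(no output)
```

View pics/top0.png

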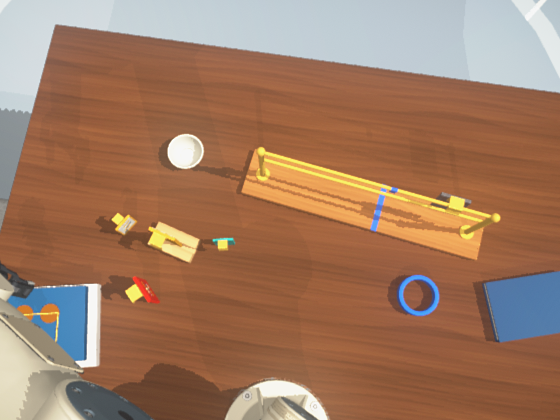

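View pics/topc.png

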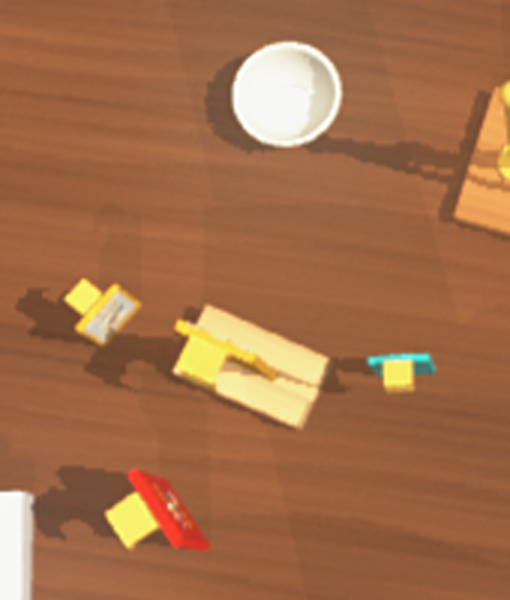

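View pics/sidec.png

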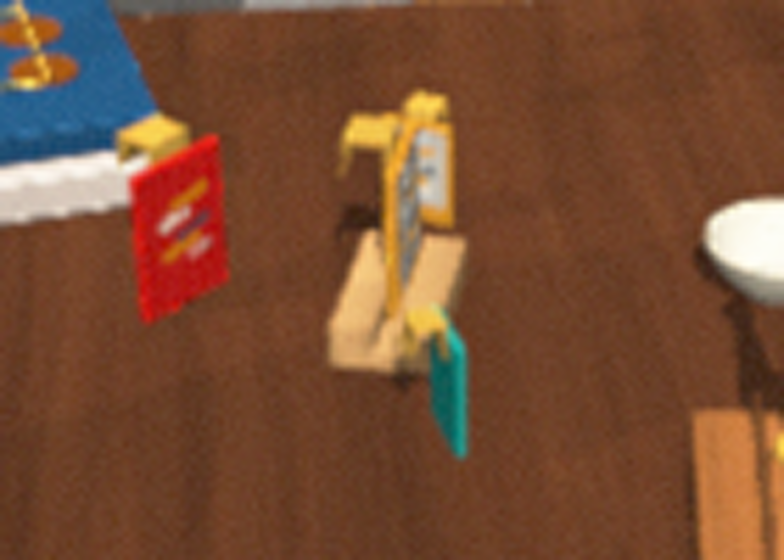

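The block's picture is gilt at top px (166,238); look-alikes are the small gilt at (124,223), red at (145,290) and turquoise at (224,242). The picture in the block is the larger gilt one, with its hook towards the robot. Next I'll fit the geometry.

```bash
cat > fit.py <<'E'
import numpy as np,cv2
from cell import robot
from scipy.optimize import minimize
P={c:robot.camera_params(c) for c in("top","side")}
def proj(c,X):
    q=P[c]["R"]@np.atleast_2d(X).T+np.reshape(P[c]["t"],(3,1)); u=P[c]["intrinsics"]@q
    return (u[:2]/u[2]).T
def box(x0,x1,y0,y1,z0,z1): return np.array([[x,y,z] for x in(x0,x1) for y in(y0,y1) for z in(z0,z1)])/1000.
BLOCK=[box(-30,30,-55,55,0,25)]
PIC=[box(-4,4,-33,33,0,96),box(-6,-4,-15,15,70,107),box(-30,-4,-15,15,105,107),box(-30,-28,-15,15,93,107),
     np.vstack([box(-30,-28,-15,15,93,93.1),box(-34,-32,-15,15,84,84.1)])]
STAND=[box(-60,60,-300,300,0,18)]
def tf(B,x,y,yaw,z=0,s=0):
    c,n=np.cos(yaw),np.sin(yaw); R=np.array([[c,-n,0],[n,c,0],[0,0,1]])
    return [(b+[0,s,z])@R.T+[x,y,0] for b in B]
def mask(c,parts,roi,k=4):
    x0,y0,x1,y1=roi; m=np.zeros(((y1-y0)*k,(x1-x0)*k),np.uint8)
    for p in parts:
        h=cv2.convexHull(((proj(c,p)-[x0,y0]+.5)*k*16-8).astype(np.int32)); cv2.fillConvexPoly(m,h,255,shift=4)
    return cv2.resize(m,None,fx=1/k,fy=1/k,interpolation=cv2.INTER_AREA)/255.
E
python3 - <<'E'
from fit import *
im={c:cv2.imread(f"pics/{c}0.png") for c in P}
for c,pts in dict(top=[(185,255),(190,240),(165,238),(157,241),(200,260),(250,185),(300,190),(330,160)],side=[(245,205),(260,185),(250,185),(243,163),(270,200),(235,190),(330,290),(280,300)]).items():
    h=cv2.cvtColor(im[c],cv2.COLOR_BGR2HSV); print(c,[(p,im[c][p[1],p[0]].tolist(),h[p[1],p[0]].tolist()) for p in pts])
# landmark seed: plane intersect top camera
def ray(c,uv,z):
    p=P[c];d=p["R"].T@np.linalg.inv(p["intrinsics"])@[*uv,1];o=-p["R"].T@p["t"];return o+d*(z-o[2])/d[2]
print("block",ray("top",(173,243.8),0),"stand",ray("top",(361.9,204.2),0),"ballL",ray("top",(262,152),.198),"ballR",ray("top",(495,217),.198),"mark",ray("top",(390,190),.19))
E
```

```text
top [((185, 255), [157, 231, 247], [25, 93, 247]), ((190, 240), [158, 232, 247], [25, 92, 247]), ((165, 238), [77, 191, 235], [22, 171, 235]), ((157, 241), [100, 236, 247], [28, 152, 247]), ((200, 260), [60, 93, 148], [11, 152, 148]), ((250, 185), [93, 172, 241], [16, 157, 241]), ((300, 190), [91, 169, 241], [16, 159, 241]), ((330, 160), [64, 102, 165], [11, 156, 165])]
side [((245, 205), [81, 130, 179], [15, 140, 179]), ((260, 185), [110, 172, 225], [16, 130, 225]), ((250, 185), [53, 143, 205], [18, 189, 205]), ((243, 163), [78, 197, 242], [22, 173, 242]), ((270, 200), [39, 63, 106], [11, 161, 106]), ((235, 190), [38, 65, 110], [11, 167, 110]), ((330, 290), [156, 78, 22], [107, 219, 156]), ((280, 300), [38, 64, 108], [11, 165, 108])]
block [0.40153184 0.31649321 0.        ] stand [ 0.56929183 -0.13408798  0.        ] ballL [0.60287678 0.11913477 0.198     ] ballR [ 0.53203813 -0.38952921  0.198     ] mark [ 0.56078348 -0.16566446  0.19      ]
```

View pics/side0.png

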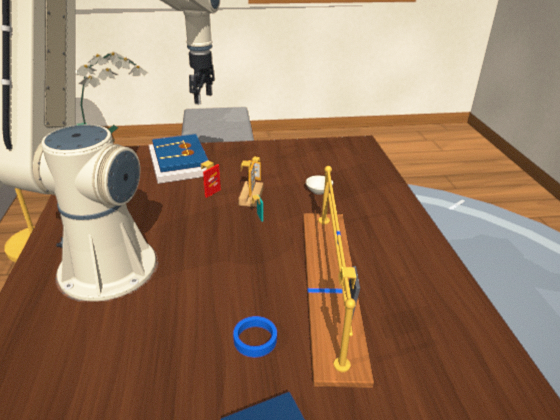

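```bash
cat >> fit.py <<'E'
def cyl(y,r,z0,z1):
    a=np.arange(0,6.28,.4); return np.array([[r*np.cos(t),y+r*np.sin(t),z] for t in a for z in(z0,z1)])/1000.
STANDF=STAND+[cyl(260,7,18,190),cyl(-260,7,18,190),box(-4,4,-260,260,186,194),box(5,13,-260,260,107,115)]
def objmask(c,im,roi,thr,ex=()):
    x0,y0,x1,y1=roi; a=im[y0:y1,x0:x1].astype(float)
    m=np.clip((a[...,2]-thr)/40+.5,0,1)
    return m
def run(cost,x0,steps):
    x0=np.array(x0,float)
    for k in(1,.3):
        S=np.vstack([x0,x0+np.diag(np.array(steps)*k)])
        r=minimize(cost,x0,method="Nelder-Mead",options=dict(initial_simplex=S,xatol=1e-5,fatol=1e-3,maxiter=600)); x0=r.x
    return r
E
python3 - <<'E'
from fit import *
im={c:cv2.imread(f"pics/{c}0.png") for c in P}
# block+picture
R={"top":(143,215,205,270),"side":(232,155,272,212)}
thr={"top":195,"side":142}
D={c:objmask(c,im[c],R[c],thr[c]) for c in P}
W={c:np.ones_like(D[c]) for c in P}
W["side"][:202-155-0, 252-232:]=1
W["side"][155-155:182-155,252-232:]=0   # small gilt behind
W["side"][190-155:,257-232:]=0          # turquoise
def cost(v,cams=("top","side")):
    parts=tf(BLOCK,v[0],v[1],v[2])+tf(PIC,v[0],v[1],v[2],.010,v[3])
    return sum((W[c]*(mask(c,parts,R[c])-D[c])**2).sum() for c in cams)
for cams in(("top","side"),("top",),("side",)):
    r=run(lambda v:cost(v,cams),[.40,.317,-.35,.02],[.01,.01,.15,-.02]); print("pic",cams,r.x.round(4),np.degrees(r.x[2]).round(1),r.fun.round(1)); 
    if len(cams)==2: bp=r.x
# stand
R2={"top":(236,140,505,265)}
D2=objmask("top",im["top"],R2["top"],195)
W2=np.ones_like(D2); W2[185-140:230-140,368-236:402-236]=0; W2[185-140:220-140,425-236:475-236]=0
def c2(v): return (W2*(mask("top",tf(STANDF,*v),R2["top"])-D2)**2).sum()
r=run(c2,[.568,-.134,-.138],[.01,.01,.05]); print("stand",r.x.round(4),r.fun.round(1)); sp=r.x
np.save("fit.npy",np.r_[bp,sp])
o=im["top"].copy(); s=im["side"].copy()
def dr(a,c,parts,col):
    for p in parts: cv2.polylines(a,[cv2.convexHull((proj(c,p)*64).astype(np.int32).reshape(-1,1,2)//1)],True,col,1,shift=6) 
K=4
def ov(c,roi,K):
    x0,y0,x1,y1=roi; a=cv2.resize(im[c][y0:y1,x0:x1],None,fx=K,fy=K,interpolation=2)
    for parts,col in((tf(BLOCK,*bp[:3]),(255,0,0)),(tf(PIC,*bp[:3],.010,bp[3]),(0,255,0)),(tf(STANDF,*sp),(255,0,255))):
        for p in parts: cv2.polylines(a,[cv2.convexHull(((proj(c,p)-[x0,y0]+.5)*K).astype(np.int32))],True,col,1)
    return a
A=ov("top",(140,210,210,275),5);B=ov("side",(225,150,280,215),5);C=ov("top",(236,140,506,265),2);E=ov("side",(296,160,386,395),1)
H=np.zeros((600,800,3),np.uint8)
for q,(x,y) in((A,(0,0)),(B,(360,0)),(C,(0,335)),(E,(650,0))): H[y:y+q.shape[0],x:x+q.shape[1]]=q
cv2.imwrite("pics/ov.png",H)
# mark: blue pixels at rod in top
E
```

```text
pic ('top', 'side') [ 0.4052  0.3128 -0.2701  0.0109] -15.5 148.3
pic ('top',) [ 0.4056  0.3122 -0.274   0.0118] -15.7 57.2
pic ('side',) [ 0.4017  0.3153 -0.2502  0.016 ] -14.3 40.9
stand [ 0.5725 -0.1352 -0.1378] 1028.1
```

View pics/ov.png

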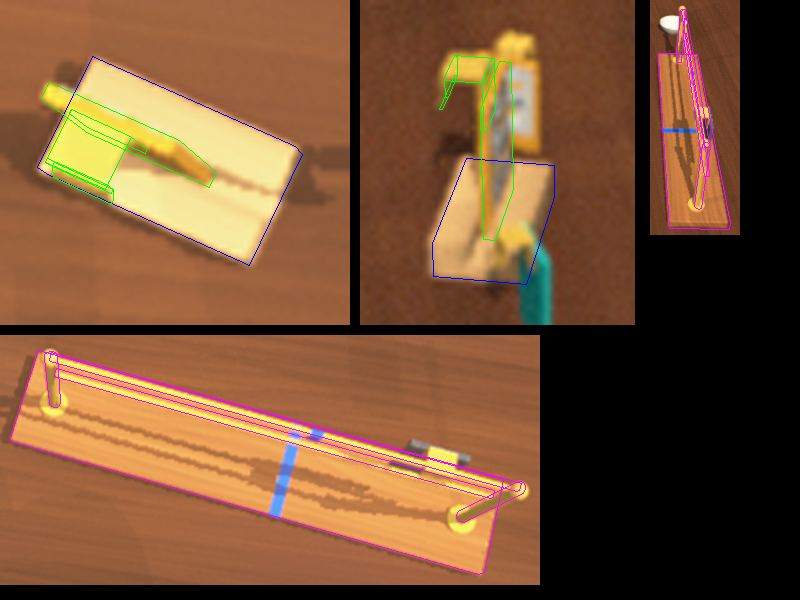

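```bash
python3 - <<'E'
from fit import *
im={c:cv2.imread(f"pics/{c}0.png") for c in P}
f=np.load("fit.npy"); bp,sp=f[:4],f[4:]
def gilt(c,R):
    h=cv2.cvtColor(im[c],cv2.COLOR_BGR2HSV).astype(int); x0,y0,x1,y1=R; a=im[c][y0:y1,x0:x1].astype(float); return a
Rr=(143,215,205,270); a=im["top"][Rr[1]:Rr[3],Rr[0]:Rr[2]].astype(float)
hsv=cv2.cvtColor(im["top"],cv2.COLOR_BGR2HSV)[Rr[1]:Rr[3],Rr[0]:Rr[2]]
m=((hsv[...,0]>=18)&(hsv[...,1]>125)&(hsv[...,2]>150)).astype(float)
m=cv2.morphologyEx(m,cv2.MORPH_OPEN,np.ones((2,2)))
print(m.sum())
def parts(v): # x,y,yaw,tilt about picture y at z=2mm
    c,n=np.cos(v[3]),np.sin(v[3]); Ry=np.array([[c,0,n],[0,1,0],[-n,0,c]])
    return tf([p@Ry.T for p in PIC],v[0],v[1],v[2],.010)
x0=tf([np.zeros((1,3))],*bp[:3],0,bp[3])[0][0]
print("pic",x0)
for free in(1,0):
    r=run(lambda v:((mask("top",parts(np.r_[v[:3],v[3]*free]),Rr)-m)**2).sum(),[x0[0],x0[1],bp[2],0],[.006,.006,.08,.06]); print(r.x.round(4),r.fun.round(1))
# mark
h=cv2.cvtColor(im["top"],cv2.COLOR_BGR2HSV); b=((h[...,0]>95)&(h[...,0]<125)&(h[...,1]>150)&(h[...,2]>110)).astype(np.uint8)
b[:, :365]=0; b[:,405:]=0; b[240:]=0; b[:180]=0
def loc(c,uv,z):
    p=P[c];d=p["R"].T@np.linalg.inv(p["intrinsics"])@[*uv,1];o=-p["R"].T@p["t"];X=o+d*(z-o[2])/d[2]-[*sp[:2],0]
    k,n=np.cos(sp[2]),np.sin(sp[2]); return np.array([k*X[0]+n*X[1],-n*X[0]+k*X[1]])
n,lab,st,ce=cv2.connectedComponentsWithStats(b)
for i in range(1,n):
    if st[i,4]>5:
        print(st[i],ce[i],"plinth",loc("top",ce[i],.018).round(4),"rod",loc("top",ce[i],.190).round(4))
E
```

```text
319.0
pic [0.40814518 0.32328575 0.        ]
[ 0.4103  0.3202 -0.2912 -0.0464] 25.2
[ 0.4069  0.3217 -0.2772  0.0703] 42.7
[392 188   5   3  12] [393.91666667 189.25      ] plinth [ 0.0512 -0.0648] rod [-0.0035 -0.0395]
[378 196   6  10  34] [380.41176471 200.26470588] plinth [ 0.0143 -0.0393] rod [-0.0353 -0.0175]
[376 210   4   7  21] [377.38095238 212.57142857] plinth [-0.0181 -0.0396] rod [-0.0633 -0.0177]
[372 220   6  10  37] [374.16216216 224.45945946] plinth [-0.0493 -0.0392] rod [-0.0903 -0.0174]
```

Call:
{"name": "apply_moves", "arguments": {
  "commands": [
    [[0.35, -0.61, 0], 0.155],
    [[0.35, -0.61, 0], 0.155],
    [[0.35, -0.61, 0], 0.155],
    [[0.35, -0.61, 0], 0.155],
    [[0.35, -0.61, 0], 0.155],
    [[0.35, -0.61, 0], 0.155],
    [[0.35, -0.61, 0], 0.155],
    [[0.35, -0.61, 0], 0.155],
    [[0.35, -0.61, 0], 0.155],
    [[0.35, -0.61, 0], 0.155],
    [[0, 0, 0], 0],
    [[0, 0, 0], 0],
    [[0, 0, 0], 0]
  ],
  "gripper": 85,
  "force": 20
}}

```text
time_s: 3.18
ee_pos: [0.4067, 0.3214, 0.2454]
ee_rot: [-0.438, -3.111, -0.001]
ft_force: [-0.9, -0.3, 0.7]
grip_width: 0.0852
grip_force: 0.0
```

Call:
{"name": "apply_moves", "arguments": {
  "commands": [
    [[0.02, 0.02, -0.6], 0],
    [[0, 0, -0.6], 0],
    [[0, 0, -0.6], 0],
    [[0, 0, -0.6], 0],
    [[0, 0, -0.6], 0],
    [[0, 0, 0], 0],
    [[0, 0, 0], 0]
  ]
}}

```text
time_s: 3.77
ee_pos: [0.4064, 0.3224, 0.1246]
ee_rot: [-0.434, -3.11, 0.003]
ft_force: [0.4, -0.3, 0.9]
grip_width: 0.0847
grip_force: 0.0
```

```bash
python3 - <<'E'
from cell import robot
import cv2,numpy as np
a=robot.capture("side")[130:230,190:320,::-1];b=robot.capture("top")[190:300,100:240,::-1]
print(robot.read_state()["ee_pos"])
a=cv2.resize(a,(390,300),interpolation=2);b=cv2.resize(b,(400,300),interpolation=2)
cv2.imwrite("pics/g1.png",np.hstack([a,b]))
E
```

```text
[0.40785917 0.32314055 0.12647966]
```

View pics/g1.png

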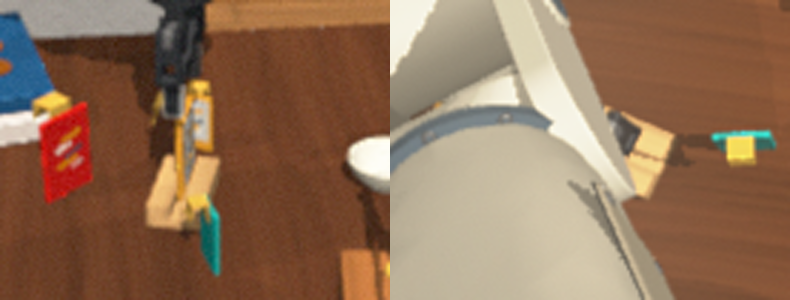

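```bash
python3 - <<'E'
from fit import *
t=np.array([.4079,.3231,0]);yd=np.array([np.cos(np.radians(74)),np.sin(np.radians(74)),0])
xd=np.array([yd[1],-yd[0],0])
def s(X): return ((proj("side",X)[0]-[190,130])*3).round(0)
for k in(-.0425,-.057):
  for z in(.1125,.1225): print("tip",k,z,s(t+yd*k+[0,0,z]))
for dx in(-.004,.004):
  for z in(.106,.06): print("slab",dx,z,s(t-yd*.034+xd*dx+[0,0,z]))
print("mm/px x:",s(t+xd*.01+[0,0,.1])-s(t+[0,0,.1]))
E
```

```text
tip -0.0425 0.1125 [177. 124.]
tip -0.0425 0.1225 [177. 115.]
tip -0.057 0.1125 [174. 130.]
tip -0.057 0.1225 [174. 122.]
slab -0.004 0.106 [175. 125.]
slab -0.004 0.06 [176. 163.]
slab 0.004 0.106 [182. 125.]
slab 0.004 0.06 [183. 164.]
mm/px x: [9. 1.]
```

```bash
python3 - <<'E'
from fit import *
im=cv2.imread("pics/side0.png"); g=cv2.imread("pics/g1.png")
for r in(174,178,182,186): print(r,[im[r,c].tolist() for c in range(245,260)])
p=robot.silhouettes("side","picture")
for d in p[:5]: print(d["conf"],d["bbox"])
t=np.array([.4075,.322,0])
for yaw in(-.28,):
  for q in((-4,-33,96),(4,-33,96),(-4,-33,40),(4,-33,40),(4,33,96)):
    X=tf([np.array([q])/1000.],t[0],t[1],yaw,.010)[0]; print(q,proj("side",X).round(1))
E
```

```text
174 [[36, 62, 102], [40, 60, 100], [27, 54, 88], [27, 91, 138], [41, 145, 212], [65, 143, 201], [95, 122, 144], [88, 108, 126], [87, 121, 148], [138, 150, 157], [187, 200, 209], [196, 211, 218], [184, 196, 202], [174, 190, 198], [132, 172, 203]]
178 [[24, 39, 64], [19, 36, 62], [29, 46, 71], [14, 92, 141], [44, 150, 222], [67, 144, 204], [113, 141, 161], [138, 146, 147], [108, 114, 121], [78, 105, 133], [52, 128, 181], [39, 140, 209], [48, 147, 215], [48, 147, 215], [33, 142, 212]]
182 [[104, 163, 221], [113, 178, 234], [84, 133, 178], [67, 129, 181], [39, 147, 219], [49, 138, 198], [78, 111, 142], [103, 123, 142], [84, 125, 159], [99, 118, 136], [83, 121, 164], [100, 157, 214], [96, 147, 203], [89, 143, 196], [88, 137, 187]]
186 [[128, 198, 244], [126, 197, 242], [112, 177, 228], [80, 149, 193], [59, 173, 226], [44, 138, 200], [84, 124, 159], [110, 114, 120], [92, 109, 125], [83, 141, 183], [115, 182, 234], [115, 183, 234], [115, 183, 231], [116, 181, 231], [114, 177, 228]]
0.71 [234.7, 316.0, 279.9, 357.0]
0.56 [250.5, 192.6, 263.8, 218.2]
0.55 [253.6, 162.1, 262.8, 179.5]
0.55 [202.0, 162.5, 221.9, 195.8]
(-4, -33, 96) [[248.2 171.6]]
(4, -33, 96) [[250.8 171.9]]
(-4, -33, 40) [[248.6 187.1]]
(4, -33, 40) [[251.1 187.3]]
(4, 33, 96) [[254.8 162.2]]
```

Call:
{"name": "apply_moves", "arguments": {
  "commands": [
    [[0, 0, -0.4], 0],
    [[0, 0, -0.4], 0],
    [[0, 0, -0.4], 0],
    [[0, 0, -0.06], 0],
    [[0, 0, 0], 0],
    [[0, 0, 0], 0],
    [[0, 0, 0], 0]
  ]
}}

```text
time_s: 4.5
ee_pos: [0.4082, 0.3227, 0.0762]
ee_rot: [0.436, 3.11, 0.002]
ft_force: [0.9, 0.4, -0.5]
grip_width: 0.0851
grip_force: 0.0
```

Call:
{"name": "apply_moves", "arguments": {
  "commands": [
    [[0, 0, 0], 0],
    [[0, 0, 0], 0],
    [[0, 0, 0], 0],
    [[0, 0, 0], 0],
    [[0, 0, 0], 0],
    [[0, 0, 0], 0],
    [[0, 0, 0], 0],
    [[0, 0, 0], 0],
    [[0, 0, 0], 0],
    [[0, 0, 0], 0]
  ],
  "gripper": 60,
  "force": 25
}}

```text
time_s: 5.33
ee_pos: [0.408, 0.3224, 0.0759]
ee_rot: [0.436, 3.11, 0.002]
ft_force: [0.2, -0.2, 6.2]
grip_width: 0.0654
grip_force: 27.4
```

Call:
{"name": "apply_moves", "arguments": {
  "commands": [
    [[0, 0, 0.1], 0],
    [[0, 0, 0.2], 0],
    [[0, 0, 0.3], 0],
    [[0, 0, 0.5], 0],
    [[0, 0, 0.5], 0],
    [[0, 0, 0.6], 0],
    [[0, 0, 0.6], 0],
    [[0, 0, 0.6], 0],
    [[0, 0, 0.6], 0],
    [[0, 0, 0.6], 0],
    [[0, 0, 0.6], 0],
    [[0, 0, 0.5], 0],
    [[0, 0, 0.3], 0],
    [[0, 0, 0], 0],
    [[0, 0, 0], 0]
  ]
}}

```text
time_s: 6.58
ee_pos: [0.4074, 0.322, 0.3155]
ee_rot: [0.436, 3.11, 0.001]
ft_force: [0.2, -0.8, -2.0]
grip_width: 0.0656
grip_force: 28.4
```

```bash
python3 - <<'E'
from cell import robot
import numpy as np
s=robot.read_state(); print(s["ee_pos"],s["ft_force"],s["grip_width"],s["grip_force"])
f=np.load("fit.npy");sp=f[4:];print(sp)
k,n=np.cos(sp[2]),np.sin(sp[2]);R=np.array([[k,-n],[n,k]])
off=0  # TCP vs picture centre
for nm,q in(("home+14cm",(.022,-.0393+.14)),("mark",(.022,-.0393))):
    X=R@np.array(q)+sp[:2]; d=(X-s["ee_pos"][:2])/.04; print(nm,X.round(4),"units",d.round(2))
print("yaw units",(np.degrees(sp[2])+16)/6,"slide dir",R@[0,-1])
E
```

```text
[0.40740243 0.3220323  0.31546925] [ 0.22877787 -0.76870083 -1.99409031] 0.06560999248016626 28.35929900407791
[ 0.57253714 -0.13517369 -0.13779407]
home+14cm [ 0.6082 -0.0385] units [ 5.02 -9.01]
mark [ 0.5889 -0.1771] units [  4.54 -12.48]
yaw units 1.3508302191723096 slide dir [-0.13735843 -0.99052141]
```

Call:
{"name": "apply_moves", "arguments": {
  "commands": [
    [[0.2, -0.35, 0], 0.1],
    [[0.36, -0.65, 0], 0.1],
    [[0.36, -0.65, 0], 0.1],
    [[0.36, -0.65, 0], 0.1],
    [[0.36, -0.65, 0], 0.1],
    [[0.36, -0.65, 0], 0.1],
    [[0.36, -0.65, 0], 0.1],
    [[0.36, -0.65, 0], 0.1],
    [[0.36, -0.65, 0], 0.1],
    [[0.36, -0.65, 0], 0.1],
    [[0.36, -0.65, 0], 0.1],
    [[0.36, -0.65, 0], 0.1],
    [[0.36, -0.65, 0], 0.1],
    [[0.36, -0.65, 0], 0.05],
    [[0.14, -0.21, 0], 0],
    [[0, 0, 0], 0],
    [[0, 0, 0], 0],
    [[0, 0, 0], 0],
    [[0, 0, 0], 0]
  ]
}}

```text
time_s: 8.17
ee_pos: [0.6076, -0.0372, 0.3145]
ee_rot: [-0.214, -3.133, -0.001]
ft_force: [-0.1, 0.5, -1.1]
grip_width: 0.0657
grip_force: 28.5
```

```bash
python3 - <<'E'
from cell import robot
import cv2,numpy as np
a=robot.capture("side");b=robot.capture("top")
cv2.imwrite("pics/sideh.png",a[:,:,::-1]);cv2.imwrite("pics/toph.png",b[:,:,::-1])
for c in("side","top"):
  for t in("picture","picture_hook","picture_lip"):
    print(c,t,[(round(d["conf"],2),np.round(d["xy"],1).tolist()) for d in robot.landmark_of(c,t)][:6])
s=robot.read_state();print(s["ee_pos"],s["ee_rot"])
a=cv2.resize(a[100:300,250:390,::-1],(420,600),interpolation=2);b=cv2.resize(b[130:270,235:360,::-1],(380,426),interpolation=2)
H=np.zeros((600,800,3),np.uint8);H[:,:420]=a;H[:426,420:]=b;cv2.imwrite("pics/h1.png",H)
E
```

```text
side picture [(0.83, [254.0, 180.8]), (0.73, [259.2, 219.1]), (0.61, [214.0, 193.0]), (0.55, [345.5, 179.9]), (0.52, [249.6, 198.5])]
side picture_hook [(0.69, [254.6, 198.7]), (0.67, [255.3, 160.2]), (0.64, [206.7, 163.1]), (0.57, [335.0, 141.2])]
side picture_lip [(0.63, [250.9, 200.7]), (0.59, [256.8, 162.0]), (0.57, [205.4, 166.5]), (0.5, [340.2, 148.7])]
top picture [(0.71, [227.7, 245.9]), (0.63, [130.6, 227.0]), (0.63, [149.0, 291.5]), (0.42, [187.9, 152.8])]
top picture_hook [(0.91, [131.1, 294.9]), (0.76, [223.4, 244.1]), (0.57, [115.9, 216.8])]
top picture_lip [(0.8, [127.0, 298.7]), (0.46, [223.2, 250.4])]
[ 0.608215   -0.03810988  0.31500616] [2.14729259e-01 3.13407706e+00 2.18537055e-05]
```

View pics/h1.png

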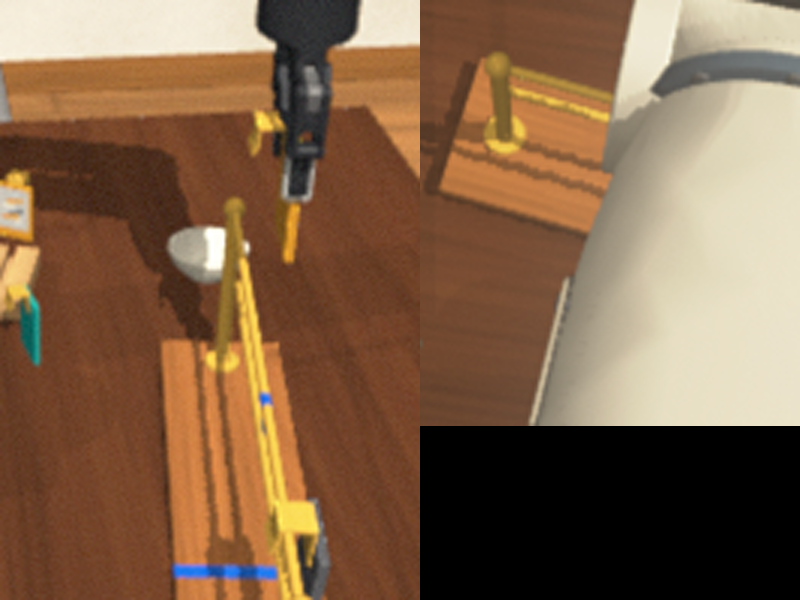

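```bash
python3 - <<'E'
from fit import *
im=cv2.imread("pics/sideh.png")
roi=(325,130,365,195); x0,y0,x1,y1=roi
h=cv2.cvtColor(im,cv2.COLOR_BGR2HSV)[y0:y1,x0:x1].astype(int)
m=((h[...,0]>=14)&(h[...,0]<=32)&(h[...,1]>170)&(h[...,2]>140)).astype(float)
for r in range(m.shape[0]):
    c=np.where(m[r]>0)[0]
    if len(c): print(y0+r,(c+x0).tolist(),end=' | ')
ee=np.array([.6082,-.0381,.3150]); yaw=-np.pi/2+2*np.arctan2(3.13408,.21473)-np.pi/2
print("\nyaw",yaw)
def parts(dx,dy,dz,tilt,B=PIC):
    c,n=np.cos(tilt),np.sin(tilt); Ry=np.array([[c,0,n],[0,1,0],[-n,0,c]])
    L=[(p-[0,0,.065])@Ry.T+[0,0,.065] for p in B]
    L=[p+[dx,dy,dz] for p in L]
    return tf(L,ee[0],ee[1],yaw,ee[2]-.065)
W=np.ones_like(m); 
for t in(0,-.1,.1):
  for q in((-4,-33,0),(4,-33,0),(0,-33,40),(-30,-15,107),(-30,15,107),(-33,-15,84),(-33,15,84)):
    print(t,q,proj("side",parts(0,0,0,t,[np.array([q])/1000.])[0])[0].round(1),end=' ')
  print()
# rod & post in side image at stand fit
sp=np.load("fit.npy")[4:]
s0=cv2.imread("pics/side0.png")
def sw(q): return proj("side",tf([np.array([q])/1000.],*sp)[0])[0].round(1)
for r in(195,205,215,222,230,240):
    g=s0[r,318:350].astype(int); hh=cv2.cvtColor(s0[r:r+1,318:350],cv2.COLOR_BGR2HSV)[0]; c=np.where((hh[:,1]>170)&(hh[:,2]>150)&(hh[:,0]>18))[0]+318
    yy=np.linspace(-260,260,2000); pr=proj("side",tf([np.c_[0*yy,yy,0*yy+190]/1000.],*sp)[0]); i=np.argmin(abs(pr[:,1]-r)); pl=proj("side",tf([np.c_[0*yy+9,yy,0*yy+111]/1000.],*sp)[0]); j=np.argmin(abs(pl[:,1]-r))
    print(r,c.tolist(),"pred rod",pr[i,0].round(1),"low",pl[j,0].round(1))
print("mm/px",np.diff([proj("side",np.array([.6+d,-.04,.19]))[0] for d in(0,.01)],axis=0))
E
```

```text
137 [338, 341] | 138 [335, 336, 338, 339, 340, 341, 342] | 139 [335, 338, 339, 340, 341, 342] | 140 [335, 339, 340, 341, 342, 343] | 141 [338, 340, 341, 342, 343] | 142 [335, 336, 338, 339, 341, 342, 343, 344] | 143 [335, 336, 337, 338, 339, 340] | 144 [335, 336] | 145 [337] | 146 [333, 335, 336] | 147 [333, 335, 336] | 148 [333, 334, 335, 336] | 149 [333, 334, 335, 336] | 150 [334, 335] | 151 [334] | 166 [326, 327, 328, 329] | 167 [326, 327, 328, 329, 330] | 168 [325, 326, 327, 329, 330, 346, 347, 348, 349] | 169 [325, 326, 327, 329, 330, 346, 347, 348, 349] | 170 [326, 327, 328, 329, 346, 347, 348, 349] | 171 [326, 327, 328, 329, 346, 347, 348, 349] | 172 [327, 328, 329, 345, 346, 347, 348, 349] | 173 [327, 328, 329, 345, 346, 347, 348, 349] | 174 [326, 327, 328, 329, 345, 346, 347, 348] | 175 [328, 345, 346, 347, 348] | 176 [326, 327, 328, 329, 330, 345, 346, 347, 348] | 177 [326, 327, 328, 329, 330, 345, 346, 347, 348] | 178 [326, 327, 328, 329, 330, 345, 346, 347, 348] | 179 [326, 328, 329, 345, 346, 347, 348] | 180 [326, 329, 345, 346, 347, 348] | 181 [326, 329, 344, 345, 346, 
[... 905 characters left out ...]
0.1 (-33, -15, 84) [334.1 152.7] -0.1 (-33, 15, 84) [332.9 147. ] 
0.1 (-4, -33, 0) [342.4 186.7] 0.1 (4, -33, 0) [345.7 187. ] 0.1 (0, -33, 40) [347.3 172.1] 0.1 (-30, -15, 107) [339.1 141.1] 0.1 (-30, 15, 107) [337.8 135.6] 0.1 (-33, -15, 84) [335.9 150.1] 0.1 (-33, 15, 84) [334.7 144.4] 
195 [324, 325, 326, 327, 328, 329, 330, 331, 332, 333] pred rod 333.2 low 330.2
205 [324, 325, 330, 331, 332] pred rod 334.9 low 331.8
215 [325, 331, 333, 334, 335, 336] pred rod 336.6 low 333.4
222 [320, 321, 322, 323, 324, 325, 326, 327, 328, 334, 335, 336, 337] pred rod 337.8 low 334.5
230 [334, 335] pred rod 339.2 low 335.8
240 [335, 338, 339] pred rod 340.9 low 337.4
mm/px [[ 3.92014572 -0.2344333 ]]
```

```bash
python3 - <<'E'
from fit import *
sp=np.load("fit.npy")[4:]
for c in("top","side"):
    im=cv2.imread(f"pics/{c}0.png"); hsv=cv2.cvtColor(im,cv2.COLOR_BGR2HSV).astype(np.float32)
    # yellow-ness: green minus blue
    f=im[...,1].astype(np.float32)-im[...,0].astype(np.float32)
    offs=np.arange(-22,22.1,1.)   # mm in stand x, at rod height
    P_=[]
    for y in list(range(30,230,2)):
        q=np.c_[offs,0*offs+y,0*offs+190]/1000.
        uv=proj(c,tf([q],*sp)[0]).astype(np.float32)
        P_.append(cv2.remap(f,uv[:,0].copy(),uv[:,1].copy(),cv2.INTER_LINEAR).ravel())
    P_=np.array(P_)
    for n,S in(("far half",P_[50:]),("near half",P_[:50])): print(c,n,list(zip(offs.astype(int).tolist(),np.median(S,0).astype(int).tolist())))
    # where would lower rod appear in these offsets
    for y in(50,200):
        uv=proj(c,tf([np.array([[9,y,111]])/1000.],*sp)[0])[0]
        a=proj(c,tf([np.c_[offs,0*offs+y,0*offs+190]/1000.],*sp)[0])
        l=proj(c,tf([np.c_[0*offs+9,y+np.linspace(-150,150,45),0*offs+111]/1000.],*sp)[0])
        d=np.linalg.norm(a[:,None]-l[None],axis=2); print("low rod appears at",offs[d.min(1).argmin()])
E
```

```text
top far half [(-22, 89), (-21, 103), (-20, 119), (-19, 130), (-18, 135), (-17, 136), (-16, 135), (-15, 128), (-14, 113), (-13, 94), (-12, 79), (-11, 74), (-10, 73), (-9, 74), (-8, 78), (-7, 88), (-6, 102), (-5, 119), (-4, 131), (-3, 136), (-2, 137), (-1, 136), (0, 131), (1, 115), (2, 86), (3, 61), (4, 46), (5, 40), (6, 38), (7, 39), (8, 39), (9, 39), (10, 39), (11, 39), (12, 39), (13, 39), (14, 39), (15, 38), (16, 38), (17, 38), (18, 38), (19, 37), (20, 37), (21, 37), (22, 37)]
top near half [(-22, 92), (-21, 109), (-20, 125), (-19, 132), (-18, 135), (-17, 135), (-16, 132), (-15, 123), (-14, 107), (-13, 89), (-12, 80), (-11, 76), (-10, 76), (-9, 77), (-8, 83), (-7, 94), (-6, 109), (-5, 125), (-4, 133), (-3, 136), (-2, 137), (-1, 136), (0, 126), (1, 104), (2, 75), (3, 52), (4, 41), (5, 37), (6, 36), (7, 37), (8, 37), (9, 38), (10, 38), (11, 39), (12, 39), (13, 38), (14, 38), (15, 39), (16, 40), (17, 39), (18, 40), (19, 40), (20, 40), (21, 39), (22, 39)]
low rod appears at -15.0
low rod appears at -15.0
side far half [(-22, 23), (-21, 28), (-20, 34), (-19, 43), (-18, 52), (-17, 61), (-
[... 218 characters left out ...]
 21), (6, 20), (7, 21), (8, 21), (9, 21), (10, 21), (11, 21), (12, 21), (13, 22), (14, 23), (15, 23), (16, 23), (17, 23), (18, 23), (19, 23), (20, 22), (21, 22), (22, 22)]
side near half [(-22, 61), (-21, 56), (-20, 52), (-19, 48), (-18, 45), (-17, 43), (-16, 47), (-15, 60), (-14, 78), (-13, 95), (-12, 108), (-11, 116), (-10, 117), (-9, 113), (-8, 106), (-7, 101), (-6, 103), (-5, 111), (-4, 117), (-3, 120), (-2, 118), (-1, 109), (0, 88), (1, 64), (2, 45), (3, 33), (4, 26), (5, 24), (6, 23), (7, 24), (8, 24), (9, 25), (10, 24), (11, 24), (12, 25), (13, 24), (14, 24), (15, 24), (16, 24), (17, 23), (18, 24), (19, 24), (20, 24), (21, 23), (22, 23)]
low rod appears at -7.0
low rod appears at -8.0
```

Call:
{"name": "apply_moves", "arguments": {
  "commands": [
    [[-0.03, 0, -0.3], 0],
    [[0, 0, -0.5], 0],
    [[0, 0, -0.5], 0],
    [[0, 0, -0.5], 0],
    [[0, 0, -0.5], 0],
    [[0, 0, -0.4], 0],
    [[0, 0, -0.2], 0],
    [[0, 0, 0], 0],
    [[0, 0, 0], 0],
    [[0, 0, 0], 0]
  ]
}}

```text
time_s: 9.4
ee_pos: [0.6077, -0.0384, 0.1998]
ee_rot: [0.215, 3.133, -0.0]
ft_force: [0.1, 0.2, -2.0]
grip_width: 0.0654
grip_force: 28.4
```

```bash
python3 - <<'E'
from cell import robot
import cv2,numpy as np
a=robot.capture("side");s=robot.read_state();print(s["ee_pos"],s["ft_force"],s["ee_rot"])
cv2.imwrite("pics/sidei.png",a[:,:,::-1])
cv2.imwrite("pics/i1.png",cv2.resize(a[140:240,300:400,::-1],(600,600),interpolation=2))
E
```

```text
[ 0.60782253 -0.03841861  0.2000408 ] [ 0.20727698 -0.15210754 -0.79587329] [ 2.15123703e-01  3.13225842e+00 -6.42788584e-05]
```

View pics/i1.png

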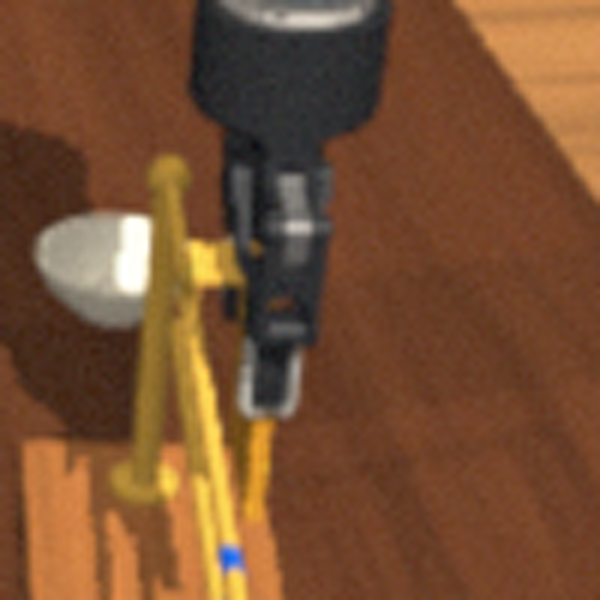

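Call:
{"name": "apply_moves", "arguments": {
  "commands": [
    [[0, 0, -0.15], 0],
    [[0, 0, -0.15], 0],
    [[0, 0, -0.15], 0],
    [[0, 0, -0.15], 0],
    [[0, 0, -0.15], 0],
    [[0, 0, 0], 0],
    [[0, 0, 0], 0]
  ]
}}

```text
time_s: 10.03
ee_pos: [0.6067, -0.0383, 0.1682]
ee_rot: [-0.215, -3.133, 0.0]
ft_force: [0.4, -0.2, -1.6]
grip_width: 0.0656
grip_force: 28.5
```

Call:
{"name": "apply_moves", "arguments": {
  "commands": [
    [[0, 0, -0.1], 0],
    [[0, 0, -0.1], 0],
    [[0, 0, 0], 0],
    [[0, 0, 0], 0],
    [[0, 0, 0], 0]
  ]
}}

```text
time_s: 10.45
ee_pos: [0.6071, -0.0383, 0.1609]
ee_rot: [0.215, 3.134, -0.0]
ft_force: [0.2, -0.4, -1.1]
grip_width: 0.0655
grip_force: 28.5
```

Call:
{"name": "apply_moves", "arguments": {
  "commands": [
    [[0, 0, -0.05], 0],
    [[0, 0, -0.05], 0],
    [[0, 0, 0], 0],
    [[0, 0, 0], 0]
  ]
}}

```text
time_s: 10.78
ee_pos: [0.607, -0.0383, 0.1567]
ee_rot: [-0.215, -3.134, -0.0]
ft_force: [0.5, -0.3, -1.4]
grip_width: 0.066
grip_force: 28.5
```

Call:
{"name": "apply_moves", "arguments": {
  "commands": [
    [[0, 0, -0.04], 0],
    [[0, 0, 0], 0],
    [[0, 0, 0], 0]
  ]
}}

```text
time_s: 11.03
ee_pos: [0.607, -0.0383, 0.1552]
ee_rot: [-0.215, -3.134, 0.0]
ft_force: [0.5, -0.4, -0.1]
grip_width: 0.0659
grip_force: 28.5
```

Call:
{"name": "apply_moves", "arguments": {
  "commands": [
    [[0, 0, -0.04], 0],
    [[0, 0, 0], 0],
    [[0, 0, 0], 0]
  ]
}}

```text
time_s: 11.28
ee_pos: [0.6071, -0.0384, 0.1547]
ee_rot: [0.215, 3.134, -0.0]
ft_force: [-3.9, -0.9, 8.0]
grip_width: 0.0655
grip_force: 29.3
```

Call:
{"name": "apply_moves", "arguments": {
  "commands": [
    [[0, 0, 0.05], 0],
    [[0, 0, 0], 0],
    [[0, 0, 0], 0],
    [[0, 0, 0], 0]
  ]
}}

```text
time_s: 11.62
ee_pos: [0.607, -0.0384, 0.1555]
ee_rot: [-0.215, -3.134, 0.0]
ft_force: [0.5, 0.1, -0.6]
grip_width: 0.0655
grip_force: 28.5
```

Call:
{"name": "apply_moves", "arguments": {
  "commands": [
    [[-0.02, -0.15, 0], 0],
    [[-0.02, -0.15, 0], 0],
    [[-0.02, -0.15, 0], 0],
    [[-0.02, -0.15, 0], 0],
    [[-0.02, -0.15, 0], 0],
    [[-0.02, -0.15, 0], 0],
    [[-0.02, -0.15, 0], 0],
    [[-0.02, -0.15, 0], 0],
    [[-0.03, -0.15, 0], 0],
    [[-0.02, -0.15, 0], 0],
    [[0, 0, 0], 0],
    [[0, 0, 0], 0]
  ]
}}

```text
time_s: 12.62
ee_pos: [0.5986, -0.0987, 0.1556]
ee_rot: [-0.216, -3.134, -0.0]
ft_force: [0.3, 0.2, -1.0]
grip_width: 0.0655
grip_force: 28.5
```

Call:
{"name": "apply_moves", "arguments": {
  "commands": [
    [[-0.02, -0.15, 0], 0],
    [[-0.02, -0.15, 0], 0],
    [[-0.02, -0.15, 0], 0],
    [[-0.02, -0.15, 0], 0],
    [[-0.02, -0.15, 0], 0],
    [[-0.02, -0.15, 0], 0],
    [[-0.02, -0.15, 0], 0],
    [[-0.02, -0.15, 0], 0],
    [[-0.02, -0.15, 0], 0],
    [[-0.02, -0.15, 0], 0],
    [[-0.02, -0.15, 0], 0],
    [[-0.03, -0.15, 0], 0],
    [[-0.01, -0.16, 0], 0],
    [[0, 0, 0], 0],
    [[0, 0, 0], 0],
    [[0, 0, 0], 0]
  ]
}}

```text
time_s: 13.95
ee_pos: [0.5883, -0.1767, 0.1557]
ee_rot: [-0.216, -3.134, -0.0]
ft_force: [0.7, 0.3, -1.8]
grip_width: 0.0659
grip_force: 28.5
```

```bash
python3 - <<'E'
from fit import *
a=robot.capture("side");s=robot.read_state();print(s["ee_pos"],s["ft_force"])
cv2.imwrite("pics/sidej.png",a[:,:,::-1])
cv2.imwrite("pics/j1.png",cv2.resize(a[180:300,290:390,::-1],(500,600),interpolation=2))
sp=np.load("fit.npy")[4:];X=s["ee_pos"][:2]-sp[:2];k,n=np.cos(sp[2]),np.sin(sp[2]);print(k*X[0]+n*X[1],-n*X[0]+k*X[1]+.0393)
for c in("picture_hook","mark"): print(c,[(round(d["conf"],2),np.round(d["xy"],1).tolist()) for d in robot.landmark_of("side",c)][:6])
E
```

```text
[ 0.58827235 -0.17654637  0.15565747] [-0.74410637  0.20550451 -1.04149733]
0.021268950480389372 0.00048083903640142034
picture_hook [(0.7, [206.1, 163.7]), (0.58, [255.6, 160.5]), (0.58, [250.9, 198.5]), (0.56, [333.9, 234.0])]
mark []
```

View pics/j1.png

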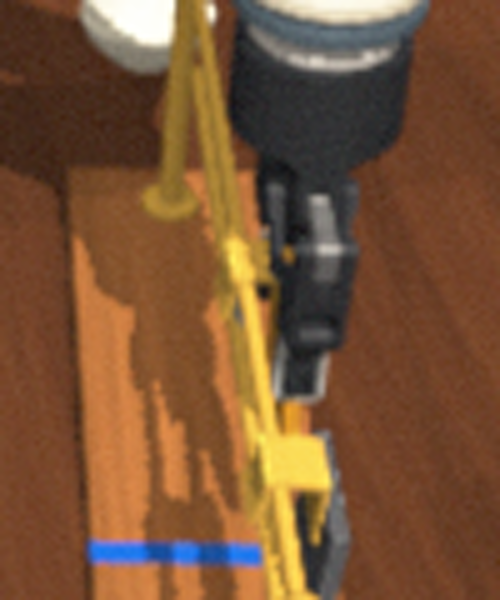

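Call:
{"name": "apply_moves", "arguments": {
  "commands": [
    [[0, 0, -0.025], 0],
    [[0, 0, 0], 0],
    [[0, 0, 0], 0]
  ]
}}

```text
time_s: 14.35
ee_pos: [0.5884, -0.1765, 0.1548]
ee_rot: [0.215, 3.134, 0.0]
ft_force: [-0.8, 1.4, 1.5]
grip_width: 0.0653
grip_force: 28.6
```

Call:
{"name": "apply_moves", "arguments": {
  "commands": [
    [[0, 0, 0], 0],
    [[0, 0, 0], 0],
    [[0, 0, 0], 0],
    [[0, 0, 0], 0],
    [[0, 0, 0], 0],
    [[0, 0, 0], 0],
    [[0, 0, 0], 0],
    [[0, 0, 0], 0],
    [[0, 0, 0], 0],
    [[0, 0, 0], 0],
    [[0, 0, 0], 0],
    [[0, 0, 0], 0]
  ],
  "gripper": 84
}}

```text
time_s: 15.35
ee_pos: [0.5883, -0.1767, 0.1547]
ee_rot: [0.215, 3.134, 0.0]
ft_force: [0.0, 0.5, -0.0]
grip_width: 0.0837
grip_force: 0.0
```

Released; now straight up, slowly at first.

Call:
{"name": "apply_moves", "arguments": {
  "commands": [
    [[0, 0, 0.15], 0],
    [[0, 0, 0.2], 0],
    [[0, 0, 0.3], 0],
    [[0, 0, 0.4], 0],
    [[0, 0, 0.5], 0],
    [[0, 0, 0.5], 0],
    [[0, 0, 0.5], 0],
    [[0, 0, 0.5], 0],
    [[0, 0, 0.5], 0],
    [[0, 0, 0.5], 0],
    [[0, 0, 0], 0],
    [[0, 0, 0], 0]
  ]
}}

```text
time_s: 16.35
ee_pos: [0.5889, -0.177, 0.3191]
ee_rot: [0.215, 3.131, -0.001]
ft_force: [-0.8, 0.7, -0.4]
grip_width: 0.0841
grip_force: 0.0
```

Call:
{"name": "apply_moves", "arguments": {
  "commands": [
    [[-0.5, 0.7, 0], 0],
    [[-0.5, 0.7, 0], 0],
    [[-0.5, 0.7, 0], 0],
    [[-0.5, 0.7, 0], 0],
    [[-0.5, 0.7, 0], 0],
    [[-0.5, 0.7, 0], 0],
    [[-0.5, 0.7, 0], 0],
    [[-0.5, 0.7, 0], 0],
    [[-0.5, 0.7, 0], 0],
    [[-0.5, 0.7, 0], 0],
    [[0, 0, 0], 0],
    [[0, 0, 0], 0],
    [[0, 0, 0], 0]
  ]
}}

```text
time_s: 17.43
ee_pos: [0.3883, 0.1031, 0.3165]
ee_rot: [0.213, 3.134, -0.001]
ft_force: [0.2, -0.5, -0.3]
grip_width: 0.0843
grip_force: 0.0
```

```bash
python3 - <<'E'
from fit import *
a=robot.capture("side");b=robot.capture("top");cv2.imwrite("pics/topk.png",b[:,:,::-1]);cv2.imwrite("pics/sidek.png",a[:,:,::-1])
A=cv2.resize(a[180:300,290:390,::-1],(500,600),interpolation=2);B=cv2.resize(b[150:250,340:440,::-1],(300,300),interpolation=2)
H=np.zeros((600,800,3),np.uint8);H[:,:500]=A;H[:300,500:]=B;cv2.imwrite("pics/k1.png",H);print(robot.read_state()["ee_pos"])
sp=np.load("fit.npy")[4:]
# predicted pixel of roof centre for hook exactly at mark
for c,o in(("top",(340,150,3)),("side",(290,180,5))):
  for q in((-2.6,-39.3-15,196),(-2.6,-39.3+15,196),(-2.6,-39.3,190)):
    print(c,((proj(c,tf([np.array([q])/1000.],*sp)[0])[0]-o[:2])*o[2]).round())
E
```

```text
[0.3887235  0.10252254 0.31650155]
top [184. 120.]
top [143. 109.]
top [162. 117.]
side [248. 280.]
side [242. 241.]
side [244. 271.]
```

View pics/k1.png

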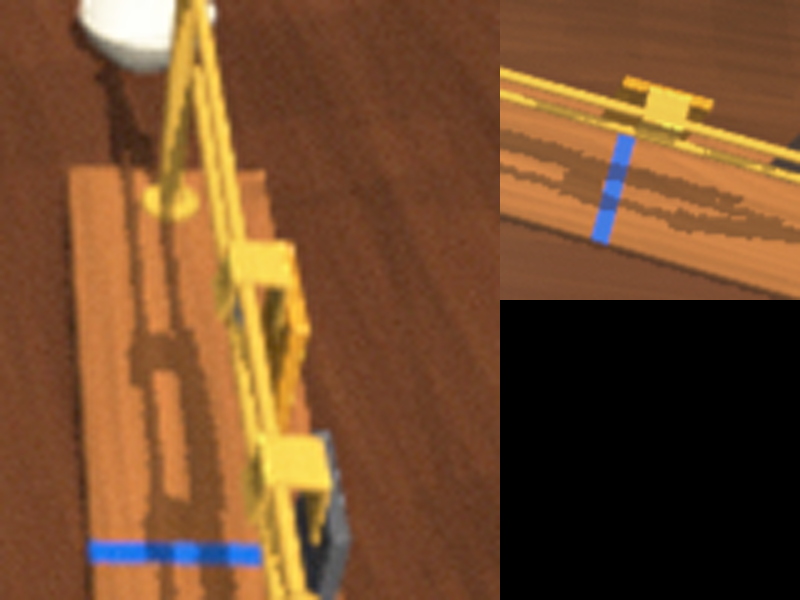

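```bash
python3 -c "
from cell import robot
print(robot.finish_job())"
```

```text
the job is handed in; nothing more can be done
None
```

The gilt picture was hooked at the empty end about 14 cm from the tape, slid along the rod and left hanging within about 2 mm of the tape's middle, glass facing away from the robot; the job was handed in at about 17.5 s, and no verdict was returned.

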